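# Swap the plug-in boards in a bench tester

## Robot

A 6-joint arm with a two-finger parallel gripper is mounted at the origin on the work surface. World frame = base frame: x ahead of the robot, y to its left, z up, the work surface at z = 0. Lengths are in m, angles in rad, forces in N, time in s.
With the tool pointing down it reaches from about 0.3 to 0.75 m from the base axis. Payload 8.5 kg.
Tool frame: the origin (TCP) lies at the very end of the fingers, on their centre line; the grasp point (between the pads) lies 19 mm behind it; z points along the fingers, y is the line along which they close (so a half turn about z gives the same grasp; the last joint's range is limited). The gripper opens to 85 mm and grips with 20 to 120 N. Pads are 22 mm wide; open, the fingers measure 114 mm over their backs; the gripper's body (76 mm by 85 mm) begins 54 mm behind the grasp point. The pads swing forward as they close: fully open they stand 13 mm farther back than shut.
Start: joints at [1.072, 0.381, 1.297, -0, 1.464, -0.215], TCP at [0.154, 0.528, 0.231] pointing down, gripper open.
Joint ranges: [-3.11, 3.11], [-0.89, 2.33], [0.22, 2.48], [-1.42, 4.56], [0.17, 2.85], [-2.88, 2.88]. Speed limits (rad/s): [2.39, 2.39, 3.14, 3.14, 3.14, 3.14].

## Interface

Orientations are given as a 3x3 rotation matrix whose columns are the frame's x, y, z axes.
In Python, from rig import env gives the robot as it stands.
- The arm moves only by the tool jog_arm, never from a script. Its argument "moves" is a list of rows, each an object of numbers: "dx", "dy", "dz": the shift along the world's x, y, z in cm; "rx", "ry", "rz": the turn, a rotation vector about the world's x, y, z in degrees; "fingers": the closure, from -1 (fully open) to 1 (shut). In form: [{"dx": .., "dy": .., "dz": .., "rx": .., "ry": .., "rz": .., "fingers": ..}, ...]. A call has 1 to 12 rows; each row is the pose to reach, as a shift and turn from the pose commanded when the call began; what a row does not reach only later rows make up. A row lasts 1/8 s, in which the tool goes at most 62.5 mm and 10.7 degrees, less where a joint would pass 70% of its speed; a pose out of reach is approached as far as the arm can. A call with a gripper value outside its range is refused whole. The fingers move at their own pace and stop on an object; the grip force is fixed at half the most. Time passes only in rows, so rows that repeat a pose let the fingers close. It gives the time, the measured TCP pose, the force, the opening and the grip force at its end, in the units of the state.
- env.get_obs(): the state, without advancing time (a new reading comes with each control period).
- env.camera(name): name is "scene" or "top"; returns the picture (480x640x3 uint8, red, green, blue); there is no depth.
- env.get_calibration(name): a dict with "mtx" (3x3 intrinsics, pixels), "k1" (the pictures are not rectified: a ray, as slopes to the right and down, at radius r is drawn at 1 + k1 r^2 times it, then the intrinsics apply), "world_to_cam" (4x4, takes a point from world to camera coordinates). Camera axes: x right, y down, z forward; pixel columns grow to the right and rows downward; lengths in m; the calibration is good to about 2 mm. A picture is of the moment at which its call begins. get_calibration takes no time and is no camera call.
- env.close_job(): hands the job in; it is judged then, once.
Trained networks look in the newest picture that a camera, given by its name, has taken for a name from the list of things; names that differ only in an ending like _2 or _b are one class to them, and where a whole thing is asked for, a point or a joint stands for the part that bears it (a point fixed in the world has none). Each returns a list of dicts, best first, with "confidence" (0 to 1); they miss things now and then, are a little off and sometimes report something else, mostly with a low value. They report only what shows in the picture. A call takes as long as a camera call.
- env.trace(label, camera): "pixels" (480x640 bool, what is visible of it) and "bbox" ([left, top, right, bottom] in pixels, round what is visible of it).
The state is a dict: "t": time; "qpos": joint angles; "dq": joint speeds; "effort": joint torques, N m; "ee_pos": TCP position; "ee_rot": TCP orientation; "wrist_force": force on the tool from outside, world axes, zero at the start; "torque": the same for the moment, N m; "finger_gap": finger opening in m; "gripper_force": force on a finger pad.
Only numpy, scipy, OpenCV 4.12 (cv2) and the standard library are available. Lean on these libraries where they do the work, as an engineer would, in place of code of your own. Each camera call takes 0.05 s, during which the arm holds its last target. There are 200 camera calls.

## Task

Swap the boards in the tester: pull its orange clamp lever all the way over towards the robot to release it, draw out the red-handled board and slide it upright and fully home into the rack slot with the green markings; then take the blue-handled board from the rack, slide it upright and fully home into the tester, and push the lever all the way over away from the robot to clamp it. Never move the lever away from released while no board is fully home in the tester. Slide the boards gently, without dropping or slamming them into the slots, and leave the white-handled board and the other things on the bench where they are.

Things in the scene. Friction and masses are not known exactly. Their poses are not given: they have to be found in the camera images.
- red_board: Tested green circuit board, starts upright in the tester's slot: 120 mm wide (its x), 5 mm thick (its y) and 87 mm high, with a red plastic handle block on its top edge, 70 mm long (x), 14 mm thick (y), 40 mm high, reaching from 85 to 125 mm above the board's lower edge. About 150 g (it varies). Origin: middle of the lower edge; z up; symmetrical, either way round is fine.
- blue_board: Green circuit board still to be tested, starts upright in one of the three rack slots: 120 mm wide (its x), 5 mm thick (its y) and 87 mm high, with a blue plastic handle block on its top edge, 70 mm long (x), 14 mm thick (y), 40 mm high, reaching from 85 to 125 mm above the board's lower edge. About 150 g (it varies). Origin: middle of the lower edge; z up; symmetrical, either way round is fine.
- white_board: Bystander in another rack slot, to be left in place: green circuit board, 120 mm wide (its x), 5 mm thick (its y) and 87 mm high, with a white plastic handle block on its top edge, 70 mm long (x), 14 mm thick (y), 40 mm high, reaching from 85 to 125 mm above the board's lower edge. About 150 g (it varies). Origin: middle of the lower edge; z up; symmetrical, either way round is fine.
- tester: Tester, fixed: grey housing 200 mm (x) by 230 mm (y), 48 mm high, its position and yaw vary. Origin on the bench under the middle of its board slot; the slot runs along its x; its -x side faces the robot roughly. The orange lever stands 90 mm to the +y side of the slot.
- tester_slot (a point): Middle of the tester slot's floor, 50 mm above the bench, axes as the tester's; a board fully home has its origin here. The slot is formed by two black end guides with grooves 7 mm wide, 124 mm from end to end and 45 mm deep, with aluminium lips above that flare to 20 mm wide by 138 mm long, 10 mm above the grooves' tops.
- clamp (a joint): Orange clamp lever of the tester, rad: 0 = released, leaning 0.5 rad towards the robot (tester's -x); 1.0 = clamped, leaning 0.5 rad away (+x). It starts near 1, moves with light force (about 1 N at the ball) and stays where it is left.
- clamp_tip (a point): Centre of the orange ball, 26 mm across, at the free end of the clamp lever (a 10 mm rod). The lever turns about an axis along the tester's y, 70 mm from the ball's centre and 70 mm above the bench; the ball's centre is 131 mm above the bench at either end of the swing and 140 mm at its middle. The lever stands on a dark block 70 x 50 mm, 25 mm high.
- rack: Rack, fixed: black base 150 mm (x) by 220 mm (y), 12 mm thick, with three upright slots like the tester's (7 mm wide, 124 mm long, 45 mm deep, flared lips 10 mm above), all along its x, at y = -70, 0 and +70 mm. Position and yaw vary. Origin on the bench under its centre. Which slot holds what varies. The boards standing in it reach 137 mm above the bench.
- free_mark: Green markings on the empty rack slot meant for the red board: two green strips 70 x 10 mm alongside the slot's middle and a green plate at each end. Fixed. Origin: middle of this slot's floor, 12 mm above the bench, axes as the rack's; a board fully home has its origin here.
- multimeter: Bystander: red hand multimeter with black face lying on the bench, 180 x 90 x 40 mm. Origin under its centre.
- spool: Bystander: spool of solder standing on its end, silver with green top, 64 mm across, 40 mm high. Origin under its centre.
- bottle: Bystander: closed clear plastic bottle with white cap, 50 mm across, 110 mm high. Origin under its centre.
- mug: Bystander: blue mug, 80 mm across, 90 mm high. Origin under its centre.
- screwdriver: Bystander: screwdriver lying on the bench. Origin at the centre of its underside.

How it is judged:
On the way, in this order (a step that is already met when the one before it is completed fails the run):
1. the clamp lever is released with the red-handled board still home in the tester (value of joint clamp below 0.2 rad and horizontal distance between red_board and tester_slot below 0.006 m and z of red_board in the frame of tester_slot between -0.004 and 0.004 m and angle between red_board's own z axis and vertical below 0.1 rad and angle between the x axis of red_board and the x axis of tester_slot, either way round below 0.1 rad), for 0.1 s.
2. the red-handled board is fully home in the green-marked rack slot (horizontal distance between red_board and free_mark below 0.006 m and z of red_board in the frame of free_mark between -0.004 and 0.004 m and angle between red_board's own z axis and vertical below 0.1 rad and angle between the x axis of red_board and the x axis of free_mark, either way round below 0.1 rad), for 0.2 s.
3. the blue-handled board is fully home in the tester, lever still released (horizontal distance between blue_board and tester_slot below 0.006 m and z of blue_board in the frame of tester_slot between -0.004 and 0.004 m and angle between blue_board's own z axis and vertical below 0.1 rad and angle between the x axis of blue_board and the x axis of tester_slot, either way round below 0.1 rad and value of joint clamp below 0.3 rad), for 0.1 s.
4. the lever is clamped on the blue-handled board (value of joint clamp above 0.8 rad and horizontal distance between blue_board and tester_slot below 0.006 m and z of blue_board in the frame of tester_slot between -0.004 and 0.004 m and angle between blue_board's own z axis and vertical below 0.1 rad and angle between the x axis of blue_board and the x axis of tester_slot, either way round below 0.1 rad), for 0.2 s.
At the end, for the whole second after the job is handed in: The red-handled board stands fully home in the green-marked rack slot and the blue-handled board fully home in the tester (each within 6 mm sideways, 4 mm in height, 0.1 rad of upright and of the slot's direction), both at rest, and the clamp lever reads over 0.8 rad (all of step 2 and all of step 4 and linear speed of each of red_board, blue_board below 0.02 m/s); the robot touches nothing.
It fails at once if the lever moves away from released (over 0.4 rad) while no board is home in the tester (value of joint clamp above 0.4 rad and not (horizontal distance between red_board and tester_slot below 0.008 m and z of red_board in the frame of tester_slot below 0.008 m) and not (horizontal distance between blue_board and tester_slot below 0.008 m and z of blue_board in the frame of tester_slot below 0.008 m)).
It fails at once if a board is dropped, slammed or jerked in a slot (over 0.6 m/s) ((horizontal distance between red_board and tester_slot below 0.012 m and z of red_board in the frame of tester_slot below 0.045 m and linear speed of red_board above 0.6 m/s) or (horizontal distance between red_board and free_mark below 0.012 m and z of red_board in the frame of free_mark below 0.045 m and linear speed of red_board above 0.6 m/s) or (horizontal distance between blue_board and tester_slot below 0.012 m and z of blue_board in the frame of tester_slot below 0.045 m and linear speed of blue_board above 0.6 m/s) or (horizontal distance between blue_board and free_mark below 0.012 m and z of blue_board in the frame of free_mark below 0.045 m and linear speed of blue_board above 0.6 m/s)).
It fails at once if the white-handled board is pulled out or shifted (over 20 mm) (distance of white_board from where it was at the start of the episode above 0.02 m).
It fails at once if a bystander is moved more than 30 mm (distance of any of multimeter, spool, bottle, mug, screwdriver from where it was at the start of the episode above 0.03 m).
It also fails if it takes over 72 s, if anything falls off the work surface, if the arm or the gripper's body presses on something with over 40 N, if the wrist force passes 120 N, or if a joint passes its speed limit or range.

## Working session

There is one attempt and no reset: what is moved stays moved. The work goes in short steps, Python scripts to look and compute and a tool call to move; the robot and the scene stay as the last step left them, time stands still between calls to the robot, and variables do not carry over. Pictures are saved under pics/ and viewed, at most 10 in all, crops included, and the job is handed in when it is done.

Besides the shell and the picture viewer there is one more tool, called after "Request:" in YAML: its name, and indented under it one key for each argument. jog_arm: Moves the arm, as the interface text tells. Its arguments: {"type":"object","properties":{"moves":{"type":"array"}},"required":["moves"]}

```bash
mkdir -p pics; ls; python3 - <<'E'
from rig import env
import cv2
for n in ("scene","top"):
    im=env.camera(n); cv2.imwrite(f"pics/{n}0.png",im[:,:,::-1])
    c=env.get_calibration(n); print(n,c["mtx"].tolist() if hasattr(c["mtx"],'tolist') else c["mtx"],c["k1"]); print(c["world_to_cam"])
o=env.get_obs(); print(o)
E
```

```text
pics
scene [[482.37910983021504, 0.0, 319.59694901142495], [0.0, 482.37910983021504, 236.78963604215983], [0.0, 0.0, 1.0]] -0.07894563831094406
[[-0.07451021  0.99708691 -0.01630684  0.11567954]
 [ 0.7491068   0.04517038 -0.66090743 -0.34721043]
 [-0.65824557 -0.06145991 -0.75029024  1.56390412]
 [ 0.          0.          0.          1.        ]]
top [[520.8266137451857, 0.0, 319.2677568330028], [0.0, 520.8266137451857, 245.495404039897], [0.0, 0.0, 1.0]] -0.0244393915102995
[[-0.01707565 -0.99981952 -0.00832814 -0.07960102]
 [-0.98147192  0.01835097 -0.19072524  0.56783258]
 [ 0.19084364  0.00491708 -0.98160813  1.23917158]
 [ 0.          0.          0.          1.        ]]
{'t': 0.1, 'qpos': array([ 1.07169748e+00,  3.81124507e-01,  1.29816896e+00,  8.35444404e-06,
        1.46361405e+00, -2.15307545e-01]), 'dq': array([ 0.00130214, -0.0010449 , -0.00252022, -0.00169102, -0.00160104,
        0.00078269]), 'effort': array([ 3.29792900e-03, -4.49214506e+01, -2.31657994e+01, -2.69005886e-04,
        3.69127578e-03, -6.66253655e-06]), 'ee_pos': array([0.15387137, 0.52775842, 0.23078113]), 'ee_rot': array([[-9.60000443e-01,  2.79997756e-01, -6.36631938e-04],
       [ 2.79998331e-01,  9.59999797e-01, -1.15049250e-03],
       [ 2.89031213e-04, -1.28272919e-03, -9.99999136e-01]]), 'wrist_force': array([-0.65781607,  0.01103088, -0.40284209]), 'torque': array([-0.06302847,  0.00985908,  0.07363891]), 'gripper_force': 0.0, 'finger_gap': 0.08543934418448858}
```

View pics/scene0.png

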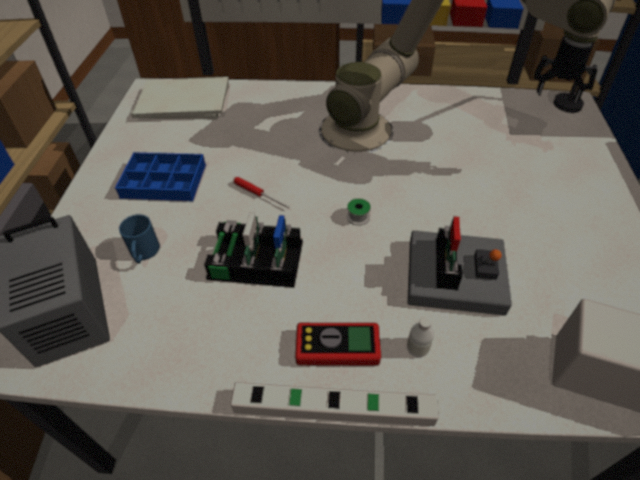

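View pics/top0.png

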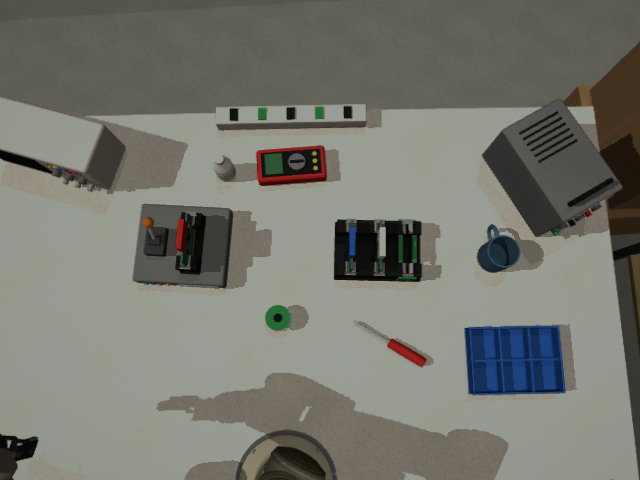

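```bash
cat > h.py <<'E'
import numpy as np, cv2, pickle
from rig import env
from scipy.optimize import minimize
C={n:env.get_calibration(n) for n in ("scene","top")}
def proj(n,P):
    c=C[n]; T=np.array(c["world_to_cam"]); p=np.atleast_2d(P)@T[:3,:3].T+T[:3,3]
    s=p[:,:2]/p[:,2:]; s=s*(1+c["k1"]*(s**2).sum(1,keepdims=True))
    return s@np.array(c["mtx"])[:2,:2].T+np.array(c["mtx"])[:2,2]
def unproj(n,uv,z):
    c=C[n]; T=np.array(c["world_to_cam"]); s=cv2.undistortPoints(np.array([[uv]],float),np.array(c["mtx"]),np.array([c["k1"],0,0,0.]))[0,0]
    R=T[:3,:3]; o=-R.T@T[:3,3]; d=R.T@np.array([s[0],s[1],1]); return o+d*(z-o[2])/d[2]
def frame(p,L):
    c,s=np.cos(p[2]),np.sin(p[2]); L=np.atleast_2d(L).astype(float)
    return np.c_[p[0]+c*L[:,0]-s*L[:,1],p[1]+s*L[:,0]+c*L[:,1],L[:,2]]
def box(cx,cy,z0,z1,sx,sy): return np.array([[cx+a*sx/2,cy+b*sy/2,z] for a in(-1,1) for b in(-1,1) for z in(z0,z1)])
def sil(n,p,boxes):
    m=np.zeros((480,640),np.uint8)
    for b in boxes:
        h=cv2.convexHull(proj(n,frame(p,b)).astype(np.float32))
        cv2.fillConvexPoly(m,np.round((h)*256).astype(np.int32),255,cv2.LINE_AA,8)
    return m/255.
def fit(p0,items):
    "items: (cam, mask, boxes)"
    it=[(n,cv2.GaussianBlur(m.astype(float),(0,0),1.2),b) for n,m,b in items]
    f=lambda q:sum(((cv2.GaussianBlur(sil(n,q*[.01,.01,.1],b),(0,0),1.2)-m)**2).sum() for n,m,b in it)
    x0=np.array(p0)/[.01,.01,.1]
    for _ in range(2):
        r=minimize(f,x0,method="Nelder-Mead",options=dict(initial_simplex=x0+np.vstack([np.zeros(3),np.eye(3)]),xatol=.01,fatol=.01)); x0=r.x
    return r.x*[.01,.01,.1],r.fun
E
python3 - <<'E'
from h import *
D={}
for n in C:
    im=env.camera(n); D[n]=im
    for l in ("red_board","blue_board","white_board","tester","rack","free_mark","clamp_tip"):
        r=env.trace(l,n)
        if r: D[n,l]=r[0]["pixels"]; print(n,l,round(r[0]["confidence"],2),r[0]["bbox"],r[0]["pixels"].sum())
pickle.dump(D,open("d0.pkl","wb"))
def crop(n,x0,y0,w,h):
    im=D[n][:,:,::-1].copy(); ov=im.copy()
    for i,l in enumerate(("tester","rack","red_board","blue_board","white_board","free_mark","clamp_tip")):
        if (n,l) in D:
            cs,_=cv2.findContours(D[n,l].astype(np.uint8),0,2)
    return cv2.resize(im[y0:y0+h,x0:x0+w],(400,300),interpolation=cv2.INTER_CUBIC)
def tr(n,l,x0,y0,w,h):
    m=D.get((n,l),np.zeros((480,640),bool)); im=D[n][:,:,::-1].copy(); im[m]=im[m]//2+np.array([127,0,127],np.uint8)
    return cv2.resize(im[y0:y0+h,x0:x0+w],(400,300),interpolation=cv2.INTER_NEAREST)
cv2.imwrite("pics/c1.png",np.vstack([np.hstack([tr("top","tester",120,190,132,99),tr("top","rack",320,205,120,90)]),np.hstack([tr("top","red_board",120,190,132,99),tr("top","blue_board",320,205,120,90)])]))
E
```

```text
scene red_board 0.81 [445.2, 213.5, 458.9, 271.1] 558
scene blue_board 0.79 [273.8, 215.4, 287.4, 266.6] 450
scene white_board 0.75 [241.1, 211.4, 259.0, 265.2] 572
scene tester 0.56 [409.4, 223.6, 511.4, 316.0] 7289
scene rack 0.61 [204.7, 220.5, 301.6, 288.1] 4217
scene free_mark 0.9 [209.8, 234.5, 235.1, 277.4] 369
scene clamp_tip 0.51 [484.8, 247.2, 500.8, 261.8] 164
top red_board 0.72 [173.1, 211.5, 191.2, 261.6] 619
top blue_board 0.84 [347.1, 223.8, 356.1, 270.3] 293
top white_board 0.64 [375.6, 225.8, 384.0, 269.4] 348
top tester 0.88 [132.6, 202.0, 235.1, 289.2] 6848
top rack 0.57 [334.1, 217.3, 423.9, 280.2] 4391
top clamp_tip 0.45 [143.4, 220.9, 152.2, 235.5] 132
```

View pics/c1.png

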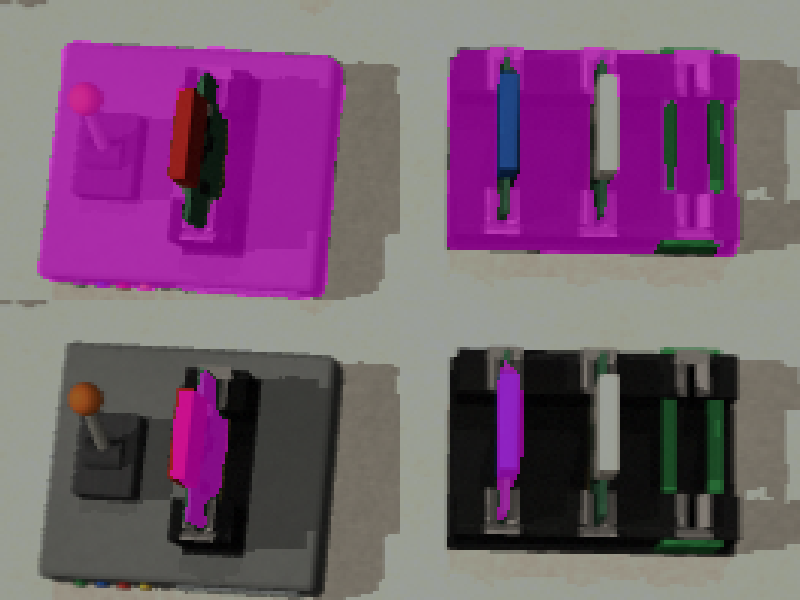

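```bash
cat > m.py <<'E'
from h import *
def cmask(im,kind,roi):
    a=im.astype(int); R,G,B=a[...,0],a[...,1],a[...,2]
    m={"red":(R>55)&(R>2*G)&(R>2*B),"blue":(B>50)&(B>1.5*R),"white":(np.minimum(R,B)>90),"orange":(R>90)&(R>1.5*G)&(G>1.2*B)}[kind]
    z=np.zeros_like(m); l,t,r,b=roi; z[t:b,l:r]=m[t:b,l:r]
    k,lab,st,_=cv2.connectedComponentsWithStats(z.astype(np.uint8)); return lab==1+np.argmax(st[1:,4]) if k>1 else z
def hb(y,z): return [box(0,y,z+.085,z+.125,.07,.014)]
E
python3 - <<'E'
from m import *
D=pickle.load(open("d0.pkl","rb")); s,t=D["scene"],D["top"]
M={("red","top"):cmask(t,"red",(165,205,200,280)),("red","scene"):cmask(s,"red",(440,205,470,280)),
("blue","top"):cmask(t,"blue",(340,215,365,280)),("blue","scene"):cmask(s,"blue",(268,205,295,280)),
("white","top"):cmask(t,"white",(370,215,392,280)),("white","scene"):cmask(s,"white",(240,208,262,252))}
for k,v in M.items(): print(k,v.sum())
print("guess",unproj("top",(182,235),.16),unproj("top",(382,240),.12))
def go(name,p0,its):
    p,f=fit(p0,its); print(name,np.round(p,4),"deg",round(np.degrees(p[2]),2),"res",round(f,1),"of",sum(i[1].sum() for i in its)); return p
p0=[*unproj("top",(182,235),.155)[:2],0]; r0=[*unproj("top",(382,240),.117)[:2],0]
for cams in (("top",),("scene",),("top","scene")):
    go("red %s"%(cams,),p0,[(c,M["red",c],hb(0,.05)) for c in cams])
    go("white",r0,[(c,M["white",c],hb(0,.012)) for c in cams])
    go("blue",[r0[0],r0[1]+.07,0],[(c,M["blue",c],hb(0,.012)) for c in cams])
    go("rack",r0,[(c,M["white",c],hb(0,.012)) for c in cams]+[(c,M["blue",c],hb(.07,.012)) for c in cams])
# base/housing yaw
rm=D["top","rack"].copy(); 
for k in("blue_board","white_board"): rm|=D["top",k]
rm=cv2.morphologyEx(rm.astype(np.uint8),cv2.MORPH_CLOSE,np.ones((9,9)))
go("rackbase top",r0,[("top",rm,[box(0,0,0,.012,.15,.22)])])
tm=cv2.morphologyEx((D["top","tester"]|D["top","red_board"]|D["top","clamp_tip"]).astype(np.uint8),cv2.MORPH_CLOSE,np.ones((9,9)))
h=go("housing top",p0,[("top",tm,[box(0,0,0,.048,.2,.23)])])
for c,roi in(("top",(138,212,160,232)),("scene",(480,240,508,268))):
    m=cmask(D[c],"orange",roi); v,u=np.nonzero(m); print("ball",c,m.sum(),u.mean(),v.mean(),unproj(c,(u.mean(),v.mean()),.131))
E
```

```text
('red', 'top') 196
('red', 'scene') 206
('blue', 'top') 215
('blue', 'scene') 257
('white', 'top') 201
('white', 'scene') 442
guess [0.5761936  0.22427934 0.16      ] [ 0.56398353 -0.23821687  0.12      ]
red ('top',) [0.5782 0.2312 0.0328] deg 1.88 res 110.2 of 196
white [ 0.5617 -0.2382 -0.0419] deg -2.4 res 30.2 of 201
blue [ 0.5627 -0.1673 -0.0581] deg -3.33 res 10.7 of 215
rack [ 0.5594 -0.2379 -0.0519] deg -2.98 res 43.8 of 416
red ('scene',) [ 0.5746  0.23   -0.1842] deg -10.56 res 65.4 of 206
white [ 0.5245 -0.2384 -0.2744] deg -15.72 res 110.9 of 442
blue [ 0.5585 -0.166   0.0215] deg 1.23 res 25.5 of 257
rack [ 0.5367 -0.2362 -0.1226] deg -7.02 res 223.6 of 699
red ('top', 'scene') [ 0.577   0.2297 -0.1607] deg -9.21 res 190.0 of 402
white [ 0.5464 -0.239   0.0299] deg 1.71 res 269.6 of 643
blue [ 0.5606 -0.1665 -0.0159] deg -0.91 res 42.1 of 472
rack [ 0.5545 -0.2371 -0.043 ] deg -2.46 res 345.1 of 1115
rackbase top [ 0.5628 -0.2381 -0.0216] deg -1.24 res 58.5 of 5206
housing top [ 0.5783  0.2566 -0.0768] deg -4.4 res 69.9 of 7542
ball top 75 146.65333333333334 221.84 [0.61609623 0.31752771 0.131     ]
ball scene 78 496.3205128205128 253.67948717948718 [0.60917155 0.31984353 0.131     ]
```

```bash
python3 - <<'E'
import re
s=open("m.py").read()
s=s.replace('(R>55)&(R>2*G)&(R>2*B)','(R>28)&(R>1.7*G)&(R>1.7*B)').replace('"orange":(R>90)&(R>1.5*G)&(G>1.2*B)','"orange":(R>60)&(R>1.5*G)&(R>2*B),"green":(G>1.4*R)&(G>1.3*B)&(G>25)')
open("m.py","w").write(s)
E
python3 - <<'E'
from m import *
D=pickle.load(open("d0.pkl","rb")); s,t=D["scene"],D["top"]
def go(name,p0,its):
    p,f=fit(p0,its); print(name,np.round(p,4),"deg",round(np.degrees(p[2]),2),"res",round(f,1),"of",sum(i[1].sum() for i in its)); return p
rt=cmask(t,"red",(165,205,200,280)); rs=cmask(s,"red",(440,205,470,280))
p0=[.577,.230,-.07]
go("red top",p0,[("top",rt,hb(0,.05))]); P=go("red scene",p0,[("scene",rs,hb(0,.05))]); P=go("red both",p0,[("scene",rs,hb(0,.05)),("top",rt,hb(0,.05))])
# green strips: each component's min-area line in top, z=.012..
g=np.zeros((480,640),bool)
a=t.astype(int); g=((a[...,1]>1.4*a[...,0])&(a[...,1]>1.2*a[...,2])&(a[...,1]>25)); z=np.zeros_like(g); z[225:268,394:425]=g[225:268,394:425]
k,lab,st,ce=cv2.connectedComponentsWithStats(z.astype(np.uint8))
for i in range(1,k):
    if st[i,4]>40:
        v,u=np.nonzero(lab==i); w=np.array([unproj("top",q,.015)[:2] for q in zip(u,v)]); m=w.mean(0); e=np.linalg.svd(w-m,full_matrices=0)[2][0]; print("strip",st[i],m,np.degrees(np.arctan(e[1]/e[0])),np.ptp(w,0))
for n in("top","scene"):
  for m,roi in((rt if n=="top" else rs,0),): print(n,m.sum())
R=[.562,-.238,-.045]
def draw(n,x0,y0,w,h,items):
    k=400/w; im=cv2.resize(D[n][y0:y0+h,x0:x0+w,::-1],(400,300),interpolation=cv2.INTER_CUBIC); im=cv2.convertScaleAbs(im,alpha=1.5)
    for p,b,c in items:
        uv=proj(n,frame(p,b)); hull=cv2.convexHull(((uv-[x0,y0]+.5)*k).astype(np.float32)); cv2.polylines(im,[hull.astype(np.int32)],True,c,1)
    return im
ti=[(P,hb(0,.05)[0],(255,255,0)),([.5783,.2566,-.0768],box(0,0,0,.048,.2,.23),(0,255,255)),(P,box(0,0,.137-.05-.0+.0,.095,.124,.007),(0,0,255))]
ri=[(R,hb(.07,.012)[0],(255,255,0)),(R,hb(0,.012)[0],(255,255,0)),(R,box(0,0,0,.012,.15,.22),(0,255,255)),(R,box(0,-.07,.057,.057,.124,.007),(0,0,255)),(R,box(0,-.07,.067,.067,.138,.02),(0,0,255))]
cv2.imwrite("pics/o1.png",np.vstack([np.hstack([draw("top",120,190,132,99,ti),draw("top",320,205,120,90,ri)]),np.hstack([draw("scene",400,205,120,90,ti),draw("scene",195,205,120,90,ri)])]))
E
```

```text
red top [ 0.5771  0.2273 -0.0534] deg -3.06 res 16.7 of 330
red scene [ 0.5756  0.2282 -0.1369] deg -7.84 res 24.4 of 280
red both [ 0.5768  0.2279 -0.1164] deg -6.67 res 46.5 of 610
strip [398 234   5  29 141] [ 0.56261588 -0.29570793] -2.626092072596084 [0.07293944 0.0134908 ]
strip [411 235   6  28 143] [ 0.56100184 -0.33129258] -3.681707469668751 [0.07035429 0.0163948 ]
top 330
scene 280
```

View pics/o1.png

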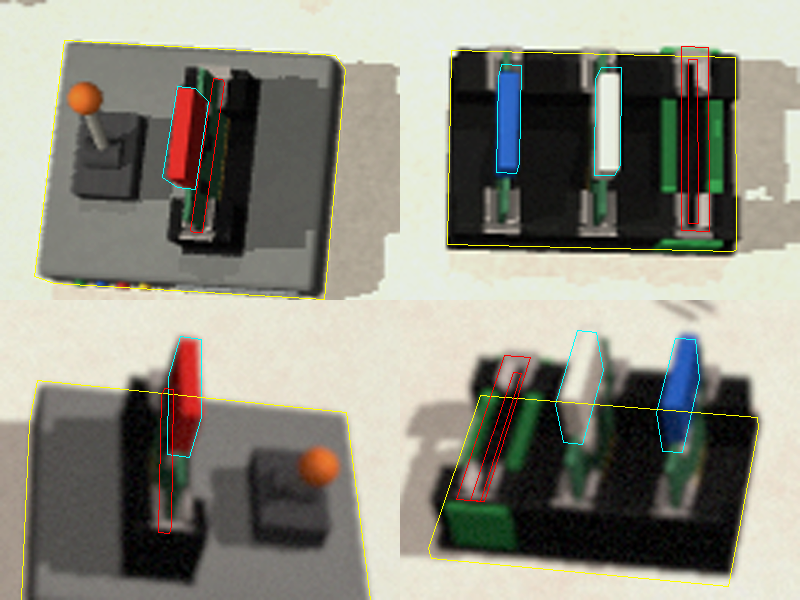

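```bash
python3 - <<'E'
from m import *
D=pickle.load(open("d0.pkl","rb")); s,t=D["scene"],D["top"]
g=cv2.GaussianBlur(t.astype(float).mean(2),(0,0),.8)
def hedge(c0,c1,r0,r1,z,name):  # strongest vertical gradient per column, subpixel
    d=np.abs(np.diff(g,axis=0)); P=[]
    for c in range(c0,c1):
        w=d[r0:r1,c]; i=np.argmax(w); k=np.arange(max(i-2,0),min(i+3,len(w))); P.append((c,r0+(k*w[k]).sum()/w[k].sum()+.5))
    line(P,z,name)
def vedge(r0,r1,c0,c1,z,name):
    d=np.abs(np.diff(g,axis=1)); P=[]
    for r in range(r0,r1):
        w=d[r,c0:c1]; i=np.argmax(w); k=np.arange(max(i-2,0),min(i+3,len(w))); P.append((c0+(k*w[k]).sum()/w[k].sum()+.5,r))
    line(P,z,name)
def line(P,z,name):
    W=np.array([unproj("top",p,z)[:2] for p in P]); v=cv2.fitLine(W.astype(np.float32),cv2.DIST_HUBER,0,.001,.001).ravel()
    a=np.degrees(np.arctan2(v[1],v[0])); a=(a+45)%90-45
    r=(W-v[2:])@[-v[1],v[0]]; print(name,"yaw",round(a,2),"pt",np.round(v[2:],4),"rms mm",round(r.std()*1e3,2))
hedge(340,392,270,290,0,"rack near"); vedge(225,272,328,342,.0,"rack left"); vedge(228,275,412,428,.0,"rack right")
hedge(150,228,198,212,.048,"tester far"); vedge(212,270,130,148,.048,"tester left"); vedge(215,280,224,236,.048,"tester right"); hedge(140,220,276,295,0,"tester near")
# strips both cameras
from scipy.optimize import least_squares
def comps(n,roi):
    a=D[n].astype(int); m=(a[...,1]>1.35*a[...,0])&(a[...,1]>1.15*a[...,2])&(a[...,1]>25); z=np.zeros_like(m); l,tt,r,b=roi; z[tt:b,l:r]=m[tt:b,l:r]
    k,lab,st,ce=cv2.connectedComponentsWithStats(z.astype(np.uint8)); return [(st[i].tolist(),ce[i].round(1)) for i in range(1,k) if st[i,4]>25]
print(comps("top",(394,215,425,285))); print(comps("scene",(203,215,242,285)))
E
```

```text
rack near yaw -2.45 pt [ 0.485  -0.1999] rms mm 0.26
rack left yaw -2.51 pt [ 0.5837 -0.128 ] rms mm 0.2
rack right yaw -4.84 pt [ 0.5388 -0.3466] rms mm 7.86
tester far yaw -4.28 pt [0.6764 0.2256] rms mm 0.26
tester left yaw -4.26 pt [0.583  0.3696] rms mm 0.2
tester right yaw -4.31 pt [0.5682 0.1342] rms mm 0.17
tester near yaw -4.35 pt [0.4804 0.2834] rms mm 0.86
[([398, 234, 5, 29, 141], array([400. , 248.4])), ([411, 235, 6, 28, 143], array([413.9, 248.8])), ([396, 276, 21, 5, 80], array([405.7, 278.4]))]
[([214, 231, 11, 23, 116], array([219. , 241.1])), ([226, 232, 12, 25, 147], array([231.6, 243.9])), ([208, 265, 22, 15, 249], array([218.8, 271.7]))]
```

Request:
jog_arm:
  moves:
    - {"dx": 49.9,"dy": -21.6,"dz": 0,"rz": 12,"fingers": 1}
    - {"dx": 49.9,"dy": -21.6,"dz": 0,"rz": 12,"fingers": 1}
    - {"dx": 49.9,"dy": -21.6,"dz": 0,"rz": 12,"fingers": 1}
    - {"dx": 49.9,"dy": -21.6,"dz": 0,"rz": 12,"fingers": 1}
    - {"dx": 49.9,"dy": -21.6,"dz": 0,"rz": 12,"fingers": 1}
    - {"dx": 49.9,"dy": -21.6,"dz": 0,"rz": 12,"fingers": 1}
    - {"dx": 49.9,"dy": -21.6,"dz": 0,"rz": 12,"fingers": 1}
    - {"dx": 49.9,"dy": -21.6,"dz": 0,"rz": 12,"fingers": 1}
    - {"dx": 49.9,"dy": -21.6,"dz": 0,"rz": 12,"fingers": 1}
    - {"dx": 49.9,"dy": -21.6,"dz": 0,"rz": 12,"fingers": 1}

```text
invalid input at $.moves[0]: expected keys dx, dy, dz, rx, ry, rz, fingers
```

Request:
jog_arm:
  moves:
    - {"dx": 49.9,"dy": -21.6,"dz": 0,"rx": 0,"ry": 0,"rz": 12,"fingers": 1}
    - {"dx": 49.9,"dy": -21.6,"dz": 0,"rx": 0,"ry": 0,"rz": 12,"fingers": 1}
    - {"dx": 49.9,"dy": -21.6,"dz": 0,"rx": 0,"ry": 0,"rz": 12,"fingers": 1}
    - {"dx": 49.9,"dy": -21.6,"dz": 0,"rx": 0,"ry": 0,"rz": 12,"fingers": 1}
    - {"dx": 49.9,"dy": -21.6,"dz": 0,"rx": 0,"ry": 0,"rz": 12,"fingers": 1}
    - {"dx": 49.9,"dy": -21.6,"dz": 0,"rx": 0,"ry": 0,"rz": 12,"fingers": 1}
    - {"dx": 49.9,"dy": -21.6,"dz": 0,"rx": 0,"ry": 0,"rz": 12,"fingers": 1}
    - {"dx": 49.9,"dy": -21.6,"dz": 0,"rx": 0,"ry": 0,"rz": 12,"fingers": 1}
    - {"dx": 49.9,"dy": -21.6,"dz": 0,"rx": 0,"ry": 0,"rz": 12,"fingers": 1}
    - {"dx": 49.9,"dy": -21.6,"dz": 0,"rx": 0,"ry": 0,"rz": 12,"fingers": 1}

```text
t: 2.15
ee_pos: [0.6556, 0.3095, 0.2293]
ee_rot: [[-0.997, 0.078, -0.001], [0.078, 0.997, -0.001], [0.001, -0.001, -1.0]]
wrist_force: [-0.6, 0.0, -0.1]
finger_gap: 0.0
gripper_force: 0.0
```

Request:
jog_arm:
  moves:
    - {"dx": 0,"dy": 0,"dz": -5.5,"rx": 0,"ry": 0,"rz": 0,"fingers": 1}
    - {"dx": 0,"dy": 0,"dz": -10.9,"rx": 0,"ry": 0,"rz": 0,"fingers": 1}
    - {"dx": 0,"dy": 0,"dz": -10.9,"rx": 0,"ry": 0,"rz": 0,"fingers": 1}
    - {"dx": -1.5,"dy": 0.1,"dz": -10.9,"rx": 0,"ry": 0,"rz": 0,"fingers": 1}
    - {"dx": -3,"dy": 0.2,"dz": -10.9,"rx": 0,"ry": 0,"rz": 0,"fingers": 1}
    - {"dx": -4.5,"dy": 0.3,"dz": -10.9,"rx": 0,"ry": 0,"rz": 0,"fingers": 1}
    - {"dx": -6,"dy": 0.4,"dz": -10.9,"rx": 0,"ry": 0,"rz": 0,"fingers": 1}
    - {"dx": -7.2,"dy": 0.5,"dz": -10.9,"rx": 0,"ry": 0,"rz": 0,"fingers": 1}
    - {"dx": -7.7,"dy": 0.6,"dz": -10.9,"rx": 0,"ry": 0,"rz": 0,"fingers": 1}
    - {"dx": -7.7,"dy": 0.6,"dz": -10.9,"rx": 0,"ry": 0,"rz": 0,"fingers": 1}

```text
t: 3.4
ee_pos: [0.576, 0.3183, 0.123]
ee_rot: [[-0.997, 0.074, 0.001], [0.074, 0.997, 0.0], [-0.001, 0.0, -1.0]]
wrist_force: [-0.5, -0.8, 0.5]
finger_gap: 0.0
gripper_force: 0.0
```

```bash
python3 - <<'E'
from m import *
s=env.camera("scene"); t=env.camera("top")
im=np.hstack([cv2.resize(t[190:290,120:253,::-1],(400,300),interpolation=cv2.INTER_CUBIC),cv2.resize(s[205:295,400:520,::-1],(400,300),interpolation=cv2.INTER_CUBIC)])
cv2.imwrite("pics/l1.png",im); print(env.get_obs()["ee_pos"],env.get_obs()["wrist_force"])
# strip height check
from scipy.optimize import least_squares
r=least_squares(lambda X:np.r_[proj("top",X)[0]-[406.95,248.6],proj("scene",X)[0]-[225.3,242.5]],[.556,-.31,.03]); print(r.x,r.fun)
E
```

```text
[0.57626469 0.31802017 0.12244037] [ 1.2076089   0.41828317 -0.72372471]
[ 0.55324084 -0.30525115  0.05982181] [-0.30507303  0.06839145 -0.30851096 -0.01426247]
```

View pics/l1.png

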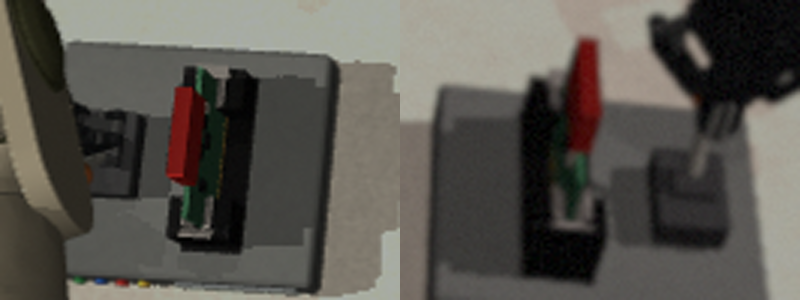

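Request:
jog_arm:
  moves:
    - {"dx": 0.6,"dy": 0,"dz": 0,"rx": 0,"ry": 0,"rz": 0,"fingers": 1}
    - {"dx": 1.0,"dy": 0,"dz": 5,"rx": 0,"ry": 0,"rz": 0,"fingers": 1}
    - {"dx": 0.5,"dy": 0,"dz": 10.9,"rx": 0,"ry": 0,"rz": 0,"fingers": 0}
    - {"dx": 0.1,"dy": -4.5,"dz": 10.9,"rx": 0,"ry": 0,"rz": 0,"fingers": -0.3}
    - {"dx": 0.1,"dy": -9.0,"dz": 10.9,"rx": 0,"ry": 0,"rz": 0,"fingers": -0.3}
    - {"dx": 0.1,"dy": -9.0,"dz": 10.9,"rx": 0,"ry": 0,"rz": 0,"fingers": -0.3}
    - {"dx": 0.1,"dy": -9.0,"dz": 10.9,"rx": 0,"ry": 0,"rz": 0,"fingers": -0.3}

```text
t: 4.38
ee_pos: [0.5774, 0.2282, 0.2313]
ee_rot: [[-0.997, 0.075, 0.0], [0.075, 0.997, 0.0], [0.0, 0.0, -1.0]]
wrist_force: [0.9, 0.7, -0.4]
finger_gap: 0.0555
gripper_force: 0.0
```

```bash
python3 - <<'E'
from m import *
s=env.camera("scene"); t=env.camera("top")
ax=np.array([.5833,.3173]); e=np.array([.9972,-.0746])
for a in(0,.2,.5,1):
    P=np.r_[ax+e*.07*np.sin(a-.5),.07+.07*np.cos(a-.5)]; print(a,proj("scene",P)[0].round(1),proj("top",P)[0].round(1))
for n,im,roi in(("scene",s,(470,230,510,290)),("top",t,(130,210,165,270))):
    m=cmask(im,"orange",roi); v,u=np.nonzero(m); print(n,m.sum(),u.mean() if m.any() else 0,v.mean() if m.any() else 0)
o=env.get_obs(); print(o["ee_pos"],o["finger_gap"],o["wrist_force"])
E
```

```text
0 [492.  233.4] [144.3 249.3]
0.2 [493.1 236. ] [144.2 243.5]
0.5 [494.3 242. ] [144.8 234.6]
1 [494.6 256.1] [147.8 221.5]
scene 71 492.67605633802816 233.70422535211267
top 0 0 0
[0.57713712 0.22884616 0.23111218] 0.055505287641845355 [-0.06304459  0.31299047  0.09216894]
```

Request:
jog_arm:
  moves:
    - {"dx": 0,"dy": 0,"dz": -5,"rx": 0,"ry": 0,"rz": 0,"fingers": -0.3}
    - {"dx": 0,"dy": 0,"dz": -9.3,"rx": 0,"ry": 0,"rz": 0,"fingers": -0.3}
    - {"dx": 0,"dy": 0,"dz": -9.3,"rx": 0,"ry": 0,"rz": 0,"fingers": 0}
    - {"dx": 0,"dy": 0,"dz": -9.3,"rx": 0,"ry": 0,"rz": 0,"fingers": 1}
    - {"dx": 0,"dy": 0,"dz": -9.3,"rx": 0,"ry": 0,"rz": 0,"fingers": 1}
    - {"dx": 0,"dy": 0,"dz": -9.3,"rx": 0,"ry": 0,"rz": 0,"fingers": 1}
    - {"dx": 0,"dy": 0,"dz": -9.3,"rx": 0,"ry": 0,"rz": 0,"fingers": 1}
    - {"dx": 0,"dy": 0,"dz": -9.3,"rx": 0,"ry": 0,"rz": 0,"fingers": 1}

```text
t: 5.48
ee_pos: [0.578, 0.2278, 0.1407]
ee_rot: [[-0.997, 0.074, 0.004], [0.074, 0.997, 0.0], [-0.004, 0.0, -1.0]]
wrist_force: [-0.4, -1.7, 5.7]
finger_gap: 0.0134
gripper_force: 60.0
```

Request:
jog_arm:
  moves:
    - {"dx": 0,"dy": 0,"dz": 1,"rx": 0,"ry": 0,"rz": 0,"fingers": 1}
    - {"dx": 0,"dy": 0,"dz": 2.5,"rx": 0,"ry": 0,"rz": 0,"fingers": 1}
    - {"dx": 0,"dy": 0,"dz": 4.5,"rx": 0,"ry": 0,"rz": 0,"fingers": 1}
    - {"dx": 0,"dy": 0,"dz": 6.5,"rx": 0,"ry": 0,"rz": 0,"fingers": 1}
    - {"dx": 0,"dy": 0,"dz": 9,"rx": 0,"ry": 0,"rz": 0,"fingers": 1}
    - {"dx": 0,"dy": 0,"dz": 11.5,"rx": 0,"ry": 0,"rz": 0,"fingers": 1}
    - {"dx": 0,"dy": 0,"dz": 12,"rx": 0,"ry": 0,"rz": 0,"fingers": 1}
    - {"dx": 0,"dy": 0,"dz": 12,"rx": 0,"ry": 0,"rz": 0,"fingers": 1}

```text
t: 6.48
ee_pos: [0.5768, 0.228, 0.2582]
ee_rot: [[-0.997, 0.074, -0.0], [0.074, 0.997, 0.0], [0.0, 0.0, -1.0]]
wrist_force: [-0.4, -0.1, -3.0]
finger_gap: 0.0132
gripper_force: 59.2
```

```bash
python3 - <<'E'
from m import *
D=pickle.load(open("d0.pkl","rb"))
s=env.camera("scene"); t=env.camera("top"); env.camera("scene")
o=env.get_obs(); print(o["ee_pos"],o["finger_gap"],o["wrist_force"],o["torque"])
for n in("scene","top"): 
    r=env.trace("red_board",n); print([(x["confidence"],x["bbox"]) for x in r[:1]])
    P=frame([.577,.2276,-.0747],box(0,0,.168,.168+.087,.12,.005)); print(proj(n,P).min(0),proj(n,P).max(0))
im=np.hstack([cv2.resize(t[130:280,100:300,::-1],(400,300),interpolation=cv2.INTER_CUBIC),cv2.resize(s[130:280,380:580,::-1],(400,300),interpolation=cv2.INTER_CUBIC)])
cv2.imwrite("pics/g1.png",im)
E
```

```text
[0.57669134 0.22793391 0.25724484] 0.013295917178796897 [ 0.55598856 -0.28224374 -1.2050313 ] [-0.01415423 -0.01297487  0.05011855]
[(0.76, [453.4, 177.6, 473.2, 248.7])]
[453.78114836 181.28624904] [466.88573689 250.68929745]
[(0.75, [168.5, 197.4, 181.8, 259.3])]
[164.09476963 197.86432682] [183.53881381 259.93158147]
```

View pics/g1.png

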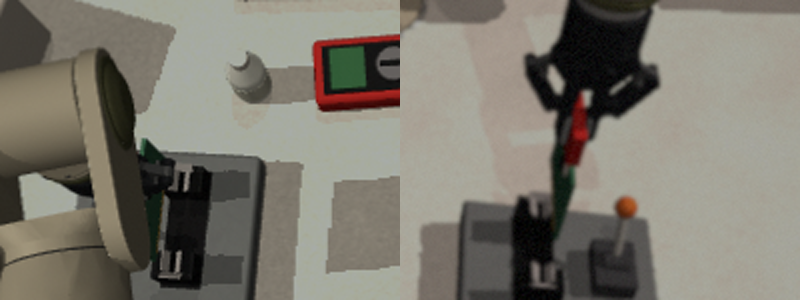

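Request:
jog_arm:
  moves:
    - {"dx": -0.2,"dy": -3,"dz": 0,"rx": 0,"ry": 0,"rz": 0.5,"fingers": 1}
    - {"dx": -0.4,"dy": -8,"dz": 0,"rx": 0,"ry": 0,"rz": 1,"fingers": 1}
    - {"dx": -0.6,"dy": -14,"dz": 0,"rx": 0,"ry": 0,"rz": 1.8,"fingers": 1}
    - {"dx": -0.8,"dy": -20,"dz": 0,"rx": 0,"ry": 0,"rz": 1.8,"fingers": 1}
    - {"dx": -1,"dy": -26,"dz": 0,"rx": 0,"ry": 0,"rz": 1.8,"fingers": 1}
    - {"dx": -1.2,"dy": -32,"dz": 0,"rx": 0,"ry": 0,"rz": 1.8,"fingers": 1}
    - {"dx": -1.4,"dy": -38,"dz": 0,"rx": 0,"ry": 0,"rz": 1.8,"fingers": 1}
    - {"dx": -1.6,"dy": -44,"dz": 0,"rx": 0,"ry": 0,"rz": 1.8,"fingers": 1}
    - {"dx": -1.8,"dy": -49,"dz": 0,"rx": 0,"ry": 0,"rz": 1.8,"fingers": 1}
    - {"dx": -2,"dy": -52.5,"dz": 0,"rx": 0,"ry": 0,"rz": 1.8,"fingers": 1}
    - {"dx": -2,"dy": -53.5,"dz": 0,"rx": 0,"ry": 0,"rz": 1.8,"fingers": 1}
    - {"dx": -2,"dy": -53.5,"dz": 0,"rx": 0,"ry": 0,"rz": 1.8,"fingers": 1}

```text
t: 8.22
ee_pos: [0.557, -0.3068, 0.2579]
ee_rot: [[-0.999, 0.043, -0.0], [0.043, 0.999, 0.001], [0.001, 0.001, -1.0]]
wrist_force: [1.1, 0.3, -1.7]
finger_gap: 0.0134
gripper_force: 59.3
```

```bash
python3 - <<'E'
from m import *
for i in range(2): s=env.camera("scene"); t=env.camera("top")
o=env.get_obs(); print(o["ee_pos"],np.degrees(np.arctan2(o["ee_rot"][1,1],o["ee_rot"][0,1]))-90,o["finger_gap"],o["wrist_force"])
mk=[.5565,-.3073,-.0433]
def draw(n,im,x0,y0,items):
    k=4; im=cv2.resize(im[y0:y0+100,x0:x0+100,::-1],(400,400),interpolation=cv2.INTER_CUBIC); im=cv2.convertScaleAbs(im,alpha=1.5)
    for p,b,c in items:
        uv=proj(n,frame(p,b)); hull=cv2.convexHull(((uv-[x0,y0]+.5)*k).astype(np.float32)); cv2.polylines(im,[hull.astype(np.int32)],True,c,1)
    return im
b=box(0,0,.167,.167+.087,.12,.005); it=[(mk,box(0,0,.067,.067,.138,.02),(0,0,255)),([*o["ee_pos"][:2],-.0433],b,(255,255,0))]
cv2.imwrite("pics/m1.png",np.hstack([draw("top",t,360,190,it),draw("scene",s,180,180,it)]))
E
```

```text
[ 0.55728959 -0.30572142  0.25859751] -2.370305548855697 0.013015401634831105 [ 0.44995459 -0.46972278 -1.49249975]
```

View pics/m1.png

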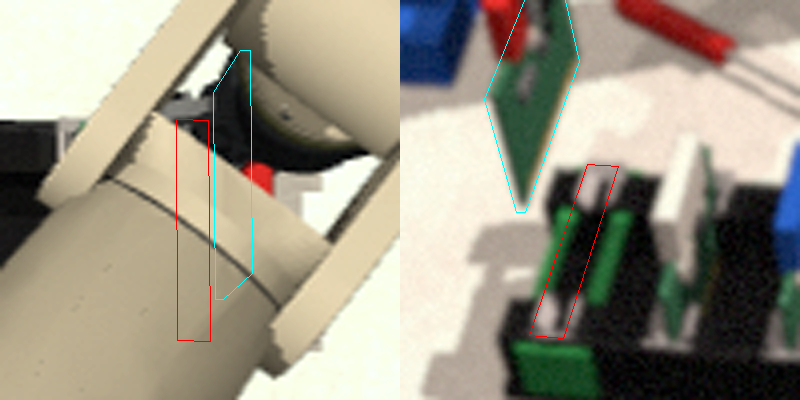

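Request:
jog_arm:
  moves:
    - {"dx": 0,"dy": 0,"dz": -4,"rx": 0,"ry": 0,"rz": 0,"fingers": 1}
    - {"dx": 0,"dy": 0,"dz": -8,"rx": 0,"ry": 0,"rz": 0,"fingers": 1}
    - {"dx": 0,"dy": 0,"dz": -9.5,"rx": 0,"ry": 0,"rz": 0,"fingers": 1}
    - {"dx": 0,"dy": 0,"dz": -10.3,"rx": 0,"ry": 0,"rz": 0,"fingers": 1}
    - {"dx": 0,"dy": 0,"dz": -11,"rx": 0,"ry": 0,"rz": 0,"fingers": 1}
    - {"dx": 0,"dy": 0,"dz": -11.7,"rx": 0,"ry": 0,"rz": 0,"fingers": 1}
    - {"dx": 0,"dy": 0,"dz": -12.2,"rx": 0,"ry": 0,"rz": 0,"fingers": 1}

```text
t: 9.3
ee_pos: [0.5571, -0.3071, 0.1364]
ee_rot: [[-0.999, 0.043, 0.001], [0.043, 0.999, -0.0], [-0.001, -0.0, -1.0]]
wrist_force: [0.1, -0.5, -2.0]
finger_gap: 0.0132
gripper_force: 59.0
```

Request:
jog_arm:
  moves:
    - {"dx": 0,"dy": 0,"dz": -0.8,"rx": 0,"ry": 0,"rz": 0,"fingers": 1}
    - {"dx": 0,"dy": 0,"dz": -1.6,"rx": 0,"ry": 0,"rz": 0,"fingers": 1}
    - {"dx": 0,"dy": 0,"dz": -2.3,"rx": 0,"ry": 0,"rz": 0,"fingers": 1}
    - {"dx": 0,"dy": 0,"dz": -2.9,"rx": 0,"ry": 0,"rz": 0,"fingers": 1}
    - {"dx": 0,"dy": 0,"dz": -3.3,"rx": 0,"ry": 0,"rz": 0,"fingers": 1}
    - {"dx": 0,"dy": 0,"dz": -3.3,"rx": 0,"ry": 0,"rz": 0,"fingers": 1}

```text
t: 10.05
ee_pos: [0.557, -0.3071, 0.1033]
ee_rot: [[-0.999, 0.043, 0.0], [0.043, 0.999, -0.0], [-0.0, -0.0, -1.0]]
wrist_force: [0.3, -0.4, -1.5]
finger_gap: 0.0132
gripper_force: 59.1
```

Not touching the floor yet; ease down until contact.

Request:
jog_arm:
  moves:
    - {"dx": 0,"dy": 0,"dz": -0.2,"rx": 0,"ry": 0,"rz": 0,"fingers": 1}
    - {"dx": 0,"dy": 0,"dz": -0.3,"rx": 0,"ry": 0,"rz": 0,"fingers": 1}
    - {"dx": 0,"dy": 0,"dz": -0.3,"rx": 0,"ry": 0,"rz": 0,"fingers": 1}

```text
t: 10.42
ee_pos: [0.5571, -0.3073, 0.1027]
ee_rot: [[-0.999, 0.043, 0.002], [0.043, 0.999, -0.002], [-0.002, -0.002, -1.0]]
wrist_force: [-6.2, 1.9, 13.0]
finger_gap: 0.0133
gripper_force: 61.4
```

Request:
jog_arm:
  moves:
    - {"dx": 0,"dy": 0,"dz": 0.2,"rx": 0,"ry": 0,"rz": 0,"fingers": 0.4}
    - {"dx": 0,"dy": 0,"dz": 0.3,"rx": 0,"ry": 0,"rz": 0,"fingers": 0}
    - {"dx": 0,"dy": 0,"dz": 0.5,"rx": 0,"ry": 0,"rz": 0,"fingers": -0.2}
    - {"dx": 0,"dy": 0,"dz": 3,"rx": 0,"ry": 0,"rz": 0,"fingers": -0.2}
    - {"dx": 0,"dy": 0,"dz": 8,"rx": 0,"ry": 0,"rz": 0,"fingers": -0.2}
    - {"dx": 0,"dy": 0,"dz": 10,"rx": 0,"ry": 0,"rz": 0,"fingers": -0.2}
    - {"dx": 0.2,"dy": 5,"dz": 10,"rx": 0,"ry": 0,"rz": 0,"fingers": -0.2}
    - {"dx": 0.4,"dy": 10.5,"dz": 10,"rx": 0,"ry": 0,"rz": 0,"fingers": -0.2}
    - {"dx": 0.6,"dy": 14,"dz": 10,"rx": 0,"ry": 0,"rz": 0,"fingers": -0.2}
    - {"dx": 0.6,"dy": 14,"dz": 10,"rx": 0,"ry": 0,"rz": 0,"fingers": -0.2}

```text
t: 11.68
ee_pos: [0.5631, -0.1648, 0.2007]
ee_rot: [[-0.999, 0.04, 0.0], [0.04, 0.999, 0.0], [-0.0, 0.0, -1.0]]
wrist_force: [-0.1, -1.6, 0.4]
finger_gap: 0.051
gripper_force: 0.0
```

```bash
python3 - <<'E'
from m import *
s=env.camera("scene"); t=env.camera("top")
m=cmask(s,"red",(205,195,245,265)); print(m.sum(),cv2.boundingRect(m.astype(np.uint8)))
for z in(.002,.012,.022): q,f=fit([.557,-.307,-.043],[("scene",m,hb(0,z))]); print(z,q.round(4),round(f,1))
w=cmask(s,"white",(240,208,262,252)); print(w.sum())
o=env.get_obs(); print(o["ee_pos"],o["finger_gap"],o["wrist_force"])
cv2.imwrite("pics/n1.png",cv2.resize(s[180:290,190:340,::-1],(800,586),interpolation=cv2.INTER_CUBIC))
E
```

```text
283 (214, 212, 14, 32)
0.002 [ 0.5467 -0.3097  0.037 ] 28.0
0.012 [ 0.5554 -0.306   0.034 ] 31.5
0.022 [ 0.5646 -0.3025  0.0479] 35.7
454
[ 0.56313806 -0.16731862  0.20038139] 0.05110748535006761 [-0.44296177  0.03321156 -0.08774204]
```

View pics/n1.png

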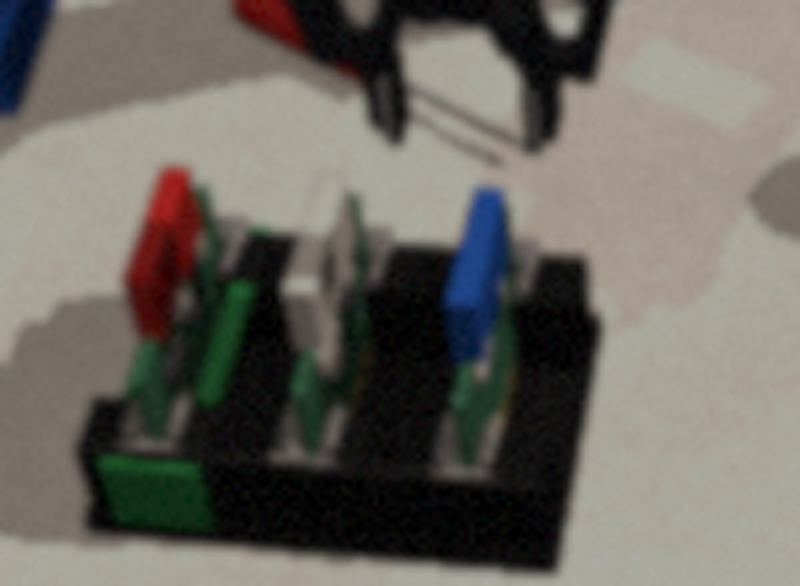

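Request:
jog_arm:
  moves:
    - {"dx": 0,"dy": 0,"dz": -4,"rx": 0,"ry": 0,"rz": 0,"fingers": -0.2}
    - {"dx": 0,"dy": 0,"dz": -8,"rx": 0,"ry": 0,"rz": 0,"fingers": -0.2}
    - {"dx": 0,"dy": 0,"dz": -10,"rx": 0,"ry": 0,"rz": 0,"fingers": -0.2}
    - {"dx": 0,"dy": 0,"dz": -10,"rx": 0,"ry": 0,"rz": 0,"fingers": 0}
    - {"dx": 0,"dy": 0,"dz": -10,"rx": 0,"ry": 0,"rz": 0,"fingers": 1}
    - {"dx": 0,"dy": 0,"dz": -10,"rx": 0,"ry": 0,"rz": 0,"fingers": 1}
    - {"dx": 0,"dy": 0,"dz": -10,"rx": 0,"ry": 0,"rz": 0,"fingers": 1}
    - {"dx": 0,"dy": 0,"dz": -10,"rx": 0,"ry": 0,"rz": 0,"fingers": 1}

```text
t: 12.78
ee_pos: [0.5636, -0.1675, 0.1016]
ee_rot: [[-0.999, 0.043, 0.002], [0.043, 0.999, -0.002], [-0.002, -0.002, -1.0]]
wrist_force: [1.0, 0.2, 6.3]
finger_gap: 0.0129
gripper_force: 59.5
```

Request:
jog_arm:
  moves:
    - {"dx": 0,"dy": 0,"dz": 1,"rx": 0,"ry": 0,"rz": 0,"fingers": 1}
    - {"dx": 0,"dy": 0,"dz": 2.5,"rx": 0,"ry": 0,"rz": 0,"fingers": 1}
    - {"dx": 0,"dy": 0,"dz": 4.5,"rx": 0,"ry": 0,"rz": 0,"fingers": 1}
    - {"dx": 0,"dy": 0,"dz": 7,"rx": 0,"ry": 0,"rz": 0,"fingers": 1}
    - {"dx": 0,"dy": 0,"dz": 10,"rx": 0,"ry": 0,"rz": 0,"fingers": 1}
    - {"dx": 0,"dy": 0,"dz": 13,"rx": 0,"ry": 0,"rz": 0,"fingers": 1}
    - {"dx": 0,"dy": 0,"dz": 14,"rx": 0,"ry": 0,"rz": 0,"fingers": 1}
    - {"dx": 0,"dy": 0,"dz": 14,"rx": 0,"ry": 0,"rz": 0,"fingers": 1}

```text
t: 13.78
ee_pos: [0.5629, -0.1669, 0.2405]
ee_rot: [[-0.999, 0.043, 0.0], [0.043, 0.999, -0.0], [-0.0, -0.0, -1.0]]
wrist_force: [-1.0, -1.0, -2.3]
finger_gap: 0.0134
gripper_force: 58.5
```

Request:
jog_arm:
  moves:
    - {"dx": 0.2,"dy": 3,"dz": 0,"rx": 0,"ry": 0,"rz": -0.5,"fingers": 1}
    - {"dx": 0.4,"dy": 8,"dz": 0,"rx": 0,"ry": 0,"rz": -1,"fingers": 1}
    - {"dx": 0.6,"dy": 14,"dz": 0,"rx": 0,"ry": 0,"rz": -1.8,"fingers": 1}
    - {"dx": 0.8,"dy": 20,"dz": 0,"rx": 0,"ry": 0,"rz": -1.8,"fingers": 1}
    - {"dx": 1,"dy": 26,"dz": 0,"rx": 0,"ry": 0,"rz": -1.8,"fingers": 1}
    - {"dx": 1.2,"dy": 32,"dz": 0,"rx": 0,"ry": 0,"rz": -1.8,"fingers": 1}
    - {"dx": 1.4,"dy": 36.5,"dz": 0,"rx": 0,"ry": 0,"rz": -1.8,"fingers": 1}
    - {"dx": 1.4,"dy": 39,"dz": 0,"rx": 0,"ry": 0,"rz": -1.8,"fingers": 1}
    - {"dx": 1.4,"dy": 39.5,"dz": 0,"rx": 0,"ry": 0,"rz": -1.8,"fingers": 1}
    - {"dx": 1.4,"dy": 39.5,"dz": 0,"rx": 0,"ry": 0,"rz": -1.8,"fingers": 1}
    - {"dx": 1.4,"dy": 39.5,"dz": 0,"rx": 0,"ry": 0,"rz": -1.8,"fingers": 1}

```text
t: 15.15
ee_pos: [0.5771, 0.2269, 0.24]
ee_rot: [[-0.997, 0.076, -0.001], [0.076, 0.997, -0.0], [0.001, -0.0, -1.0]]
wrist_force: [-0.3, -0.4, -0.6]
finger_gap: 0.013
gripper_force: 58.7
```

Request:
jog_arm:
  moves:
    - {"dx": 0,"dy": 0,"dz": -2,"rx": 0,"ry": 0,"rz": 0,"fingers": 1}
    - {"dx": 0,"dy": 0,"dz": -4,"rx": 0,"ry": 0,"rz": 0,"fingers": 1}
    - {"dx": 0,"dy": 0,"dz": -4.8,"rx": 0,"ry": 0,"rz": 0,"fingers": 1}
    - {"dx": 0,"dy": 0,"dz": -5.5,"rx": 0,"ry": 0,"rz": 0,"fingers": 1}
    - {"dx": 0,"dy": 0,"dz": -6.2,"rx": 0,"ry": 0,"rz": 0,"fingers": 1}
    - {"dx": 0,"dy": 0,"dz": -6.7,"rx": 0,"ry": 0,"rz": 0,"fingers": 1}

```text
t: 15.9
ee_pos: [0.5775, 0.2276, 0.1736]
ee_rot: [[-0.997, 0.075, 0.002], [0.075, 0.997, -0.001], [-0.002, -0.0, -1.0]]
wrist_force: [1.4, -3.1, 0.8]
finger_gap: 0.0134
gripper_force: 59.0
```

Request:
jog_arm:
  moves:
    - {"dx": 0,"dy": 0,"dz": -0.8,"rx": 0,"ry": 0,"rz": 0,"fingers": 1}
    - {"dx": 0,"dy": 0,"dz": -1.6,"rx": 0,"ry": 0,"rz": 0,"fingers": 1}
    - {"dx": 0,"dy": 0,"dz": -2.3,"rx": 0,"ry": 0,"rz": 0,"fingers": 1}
    - {"dx": 0,"dy": 0,"dz": -2.9,"rx": 0,"ry": 0,"rz": 0,"fingers": 1}
    - {"dx": 0,"dy": 0,"dz": -3.3,"rx": 0,"ry": 0,"rz": 0,"fingers": 1}
    - {"dx": 0,"dy": 0,"dz": -3.4,"rx": 0,"ry": 0,"rz": 0,"fingers": 1}
    - {"dx": 0,"dy": 0,"dz": -3.5,"rx": 0,"ry": 0,"rz": 0,"fingers": 1}
    - {"dx": 0,"dy": 0,"dz": -3.5,"rx": 0,"ry": 0,"rz": 0,"fingers": 1}

```text
t: 16.9
ee_pos: [0.5777, 0.2276, 0.1396]
ee_rot: [[-0.997, 0.074, 0.003], [0.074, 0.997, -0.001], [-0.003, -0.0, -1.0]]
wrist_force: [0.4, -5.7, 8.8]
finger_gap: 0.0131
gripper_force: 60.5
```

Request:
jog_arm:
  moves:
    - {"dx": 0,"dy": 0,"dz": 0.1,"rx": 0,"ry": 0,"rz": 0,"fingers": 0.4}
    - {"dx": 0,"dy": 0,"dz": 0.3,"rx": 0,"ry": 0,"rz": 0,"fingers": 0}
    - {"dx": 0,"dy": 0,"dz": 0.5,"rx": 0,"ry": 0,"rz": 0,"fingers": -0.2}
    - {"dx": 0,"dy": 0,"dz": 3,"rx": 0,"ry": 0,"rz": 0,"fingers": -0.2}
    - {"dx": 0,"dy": 0,"dz": 8,"rx": 0,"ry": 0,"rz": 0,"fingers": -0.2}
    - {"dx": 0,"dy": 0,"dz": 9.3,"rx": 0,"ry": 0,"rz": 0,"fingers": -0.2}
    - {"dx": -3,"dy": 4.5,"dz": 9.3,"rx": 0,"ry": 0,"rz": 0,"fingers": 1}
    - {"dx": -6.3,"dy": 9.5,"dz": 9.3,"rx": 0,"ry": 0,"rz": 0,"fingers": 1}
    - {"dx": -6.3,"dy": 9.5,"dz": 9.3,"rx": 0,"ry": 0,"rz": 0,"fingers": 1}
    - {"dx": -6.3,"dy": 9.5,"dz": 9.3,"rx": 0,"ry": 0,"rz": 0,"fingers": 1}

```text
t: 18.15
ee_pos: [0.5139, 0.3229, 0.2308]
ee_rot: [[-0.997, 0.074, -0.001], [0.074, 0.997, -0.0], [0.001, -0.001, -1.0]]
wrist_force: [-0.5, -0.6, -0.9]
finger_gap: -0.0002
gripper_force: 0.0
```

```bash
python3 - <<'E'
from m import *
s=env.camera("scene"); t=env.camera("top")
m=cmask(s,"blue",(435,195,475,275)); print(m.sum(),cv2.boundingRect(m.astype(np.uint8)))
for z in(.04,.05,.06): q,f=fit([.5766,.2276,-.075],[("scene",m,hb(0,z))]); print(z,q.round(4),round(f,1))
m=cmask(s,"orange",(470,220,510,290)); v,u=np.nonzero(m); print(m.sum(),u.mean(),v.mean())
o=env.get_obs(); print(o["ee_pos"],o["finger_gap"],o["wrist_force"])
cv2.imwrite("pics/p1.png",cv2.resize(s[180:300,380:540,::-1],(800,600),interpolation=cv2.INTER_CUBIC))
E
```

```text
214 (452, 216, 9, 34)
0.04 [ 0.5641  0.2338 -0.1705] 57.0
0.05 [ 0.5728  0.2308 -0.1723] 61.4
0.06 [ 0.5813  0.2282 -0.1762] 65.8
76 492.8157894736842 233.35526315789474
[0.51453698 0.32215382 0.23089757] 0.0002501395883996681 [-0.39949075 -0.38040949  0.1027155 ]
```

View pics/p1.png

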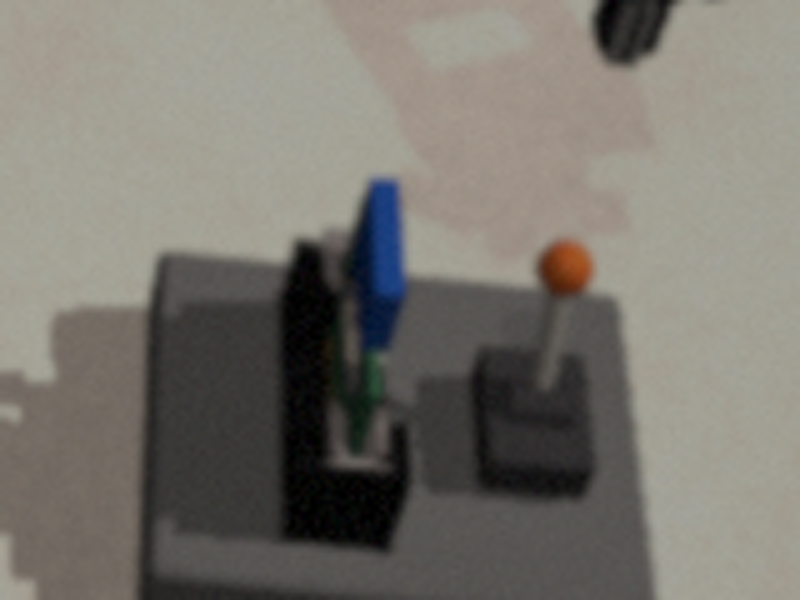

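Request:
jog_arm:
  moves:
    - {"dx": 0,"dy": 0,"dz": -5.5,"rx": 0,"ry": 0,"rz": 0,"fingers": 1}
    - {"dx": 0,"dy": 0,"dz": -10.9,"rx": 0,"ry": 0,"rz": 0,"fingers": 1}
    - {"dx": 0,"dy": 0,"dz": -10.9,"rx": 0,"ry": 0,"rz": 0,"fingers": 1}
    - {"dx": 1.5,"dy": -0.1,"dz": -10.9,"rx": 0,"ry": 0,"rz": 0,"fingers": 1}
    - {"dx": 3,"dy": -0.2,"dz": -10.9,"rx": 0,"ry": 0,"rz": 0,"fingers": 1}
    - {"dx": 4.5,"dy": -0.3,"dz": -10.9,"rx": 0,"ry": 0,"rz": 0,"fingers": 1}
    - {"dx": 6,"dy": -0.4,"dz": -10.9,"rx": 0,"ry": 0,"rz": 0,"fingers": 1}
    - {"dx": 7.2,"dy": -0.5,"dz": -10.9,"rx": 0,"ry": 0,"rz": 0,"fingers": 1}
    - {"dx": 7.8,"dy": -0.6,"dz": -10.9,"rx": 0,"ry": 0,"rz": 0,"fingers": 1}
    - {"dx": 7.8,"dy": -0.6,"dz": -10.9,"rx": 0,"ry": 0,"rz": 0,"fingers": 1}

```text
t: 19.5
ee_pos: [0.5924, 0.3168, 0.1228]
ee_rot: [[-0.997, 0.075, 0.001], [0.075, 0.997, 0.0], [-0.001, 0.0, -1.0]]
wrist_force: [0.3, -1.0, 0.9]
finger_gap: -0.0003
gripper_force: 0.0
```

Request:
jog_arm:
  moves:
    - {"dx": -1,"dy": 0.1,"dz": 0,"rx": 0,"ry": 0,"rz": 0,"fingers": 1}
    - {"dx": -2,"dy": 0.2,"dz": 3,"rx": 0,"ry": 0,"rz": 0,"fingers": 1}
    - {"dx": -3,"dy": 1,"dz": 8,"rx": 0,"ry": 0,"rz": 0,"fingers": 1}
    - {"dx": -7,"dy": 4,"dz": 12,"rx": 0,"ry": 0,"rz": 0,"fingers": 1}
    - {"dx": -13,"dy": 9,"dz": 13,"rx": 0,"ry": 0,"rz": 0,"fingers": 1}
    - {"dx": -18,"dy": 13,"dz": 13,"rx": 0,"ry": 0,"rz": 0,"fingers": 1}
    - {"dx": -23,"dy": 16,"dz": 13,"rx": 0,"ry": 0,"rz": 0,"fingers": 1}
    - {"dx": -23,"dy": 16,"dz": 13,"rx": 0,"ry": 0,"rz": 0,"fingers": 1}
    - {"dx": -23,"dy": 16,"dz": 13,"rx": 0,"ry": 0,"rz": 0,"fingers": 1}

```text
t: 20.62
ee_pos: [0.3611, 0.4771, 0.2526]
ee_rot: [[-0.997, 0.073, 0.0], [0.073, 0.997, -0.0], [-0.0, 0.0, -1.0]]
wrist_force: [0.3, -0.7, 0.3]
finger_gap: 0.0002
gripper_force: 0.0
```

```bash
python3 - <<'E'
from m import *
s=env.camera("scene"); t=env.camera("top")
for n,im,roi in(("scene",s,(470,220,510,290)),("top",t,(130,205,165,270))):
    m=cmask(im,"orange",roi); v,u=np.nonzero(m); print(n,m.sum(),u.mean() if m.any() else 0,v.mean() if m.any() else 0)
D=pickle.load(open("d0.pkl","rb"))
for n,im,kb,roi in(("scene",s,"blue",(435,195,475,275)),("top",t,"blue",(165,205,200,280))):
    m=cmask(im,kb,roi);r=cmask(D[n],"red",roi); print(n,cv2.boundingRect(m.astype(np.uint8)),m.sum(),cv2.boundingRect(r.astype(np.uint8)),r.sum())
m=cmask(t,"blue",(165,205,200,280)); print(fit([.577,.228,-.07],[("top",m,hb(0,.05))]))
m=cmask(t,"red",(400,205,425,280)); print(m.sum(),fit([.557,-.307,-.04],[("top",m,hb(0,.012))]))
o=env.get_obs(); print(o["t"],o["ee_pos"],o["wrist_force"])
E
```

```text
scene 106 495.1320754716981 255.47169811320754
top 93 147.90322580645162 221.27956989247312
scene (452, 216, 9, 34) 213 (450, 217, 11, 34) 280
top (175, 220, 9, 33) 198 (175, 219, 13, 33) 330
(array([ 0.57591056,  0.23232353, -0.00911945]), np.float64(111.5090555273145))
275 (array([ 0.55626264, -0.30795601, -0.05546636]), np.float64(9.75332324346299))
20.725 [0.36285051 0.47627243 0.25228287] [-0.11418263 -0.20997107 -0.22313583]
```

```bash
python3 -c "
from rig import env
print(env.close_job())"
```

```text
the job is handed in; nothing more can be done
None
```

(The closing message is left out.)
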